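# Peel the stuck top tray off the stack and hold it over the inspection mat

### The arm

A 6-joint arm with a two-finger parallel gripper is mounted at the origin on a cart in front of the work surface, level with it; the furniture and walls round the work are solid. World frame = base frame: x ahead of the robot, y to its left, z up, the work surface at z = 0. Lengths are in m, angles in rad, forces in N, time in s.
With the tool pointing down it reaches from about 0.35 to 0.85 m from the base axis. Payload 8.1 kg.
Tool frame: the origin (TCP) lies where the fingers leave the gripper's body, on its centre line; the fingertips stand 84 mm ahead of it and the grasp point (between the pads) lies 65 mm ahead of it; z points along the fingers, y is the direction in which the jaws open and shut (so a half turn about z gives the same grasp; the last joint's range is limited). The gripper opens to 93 mm and grips with 3 to 60 N. Pads are 15 mm wide; open, the fingers measure 128 mm over their backs; the gripper's body (75 mm by 188 mm) begins 65 mm behind the grasp point.
Start: joints at [-1.316, 0.13, 1.488, -0, 1.523, -0.085], TCP at [0.2, -0.566, 0.303] pointing down, gripper open.
Joint ranges: [-2.96, 2.96], [-0.89, 2.26], [0.02, 2.5], [-1.34, 4.48], [0, 2.73], [-2.66, 2.66]. Speed limits (rad/s): [2.39, 2.39, 2.79, 3.14, 3.14, 3.14].

### API

Orientations are given as a unit quaternion [w, x, y, z].
In Python, from bench import arm gives the robot as it stands. The module is installed in compiled form; this text tells all that it offers.
- The arm moves only by the shell command python3 -m creep 'ROWS' [FORCE]. ROWS is JSON, a list of rows, each an object with "fingers": the closure, from -1 (fully open) to 1 (shut); "slide": the shift along the tool's x, y, z in cm, a list of three; "roll": the turn about the tool's z in degrees. In form: [{"fingers": fingers, "slide": [dx, dy, dz], "roll": roll}, ...]. A call has 1 to 5 rows; each row is the pose to reach, as a shift and turn from the pose commanded when the call began, along the tool's axes at that moment; what a row does not reach only later rows make up. A row lasts 1/10 s, in which the tool goes at most 50 mm and 8.59 degrees, less where a joint would pass 70% of its speed; a pose out of reach is approached as far as the arm can. A call with a gripper value outside its range is refused whole. The fingers move at their own pace and stop on an object; FORCE is the grip in N (left out, the last holds). Time passes only in rows, so rows that repeat a pose let the fingers close. It gives the time, the measured TCP pose, the force and the opening at its end, in the units of the state.
- arm.read_state(): the state, without advancing time (a new reading comes with each control period).
- arm.snapshot(name): name is "scene" or "side" or "wrist"; returns (picture, depth): 400x640x3 uint8, red, green, blue; 400x640 float32, m along the optical axis (not along the pixel's ray), 0 where there is no reading.
- arm.camera_params(name): a dict with "K" (3x3 intrinsics, pixels), "origin" and "attitude" of the camera in the world. Camera axes: x right, y down, z forward; pixel columns grow to the right and rows downward; lengths in m; the calibration is good to about 2 mm. The wrist camera is an equidistant fisheye: a pixel r from the principal point sees the ray r / f radians off the axis. A picture is of the moment at which its call begins: read the wrist's pose just before it. camera_params takes no time and is no camera call; for the wrist camera it gives the pose at the moment of the call.
- arm.finish_job(): hands the job in, once; it reports no verdict.
Trained networks look in the newest picture that a camera, given by its name, has taken for a name from the list of things; names that differ only in an ending like _2 or _b are one class to them, and where a whole thing is asked for, a point or a joint stands for the part that bears it (a point fixed in the world has none). Each returns a list of dicts, best first, with "p" (0 to 1); they miss things now and then, are a little off and sometimes report something else, mostly with a low value. They report only what shows in the picture. A call takes as long as a camera call. They do not tell look-alikes from the thing itself.
- arm.outline_of(camera, query): "pixels" (400x640 bool, what is visible of it) and "centre" ([column, row] in pixels, amid what is visible of it).
The state is a dict: "t": time; "joints": joint angles; "joint_vel": joint speeds; "effort": joint torques, N m; "eef_pos": TCP position; "eef_rot": TCP orientation; "contact_force": force on the tool from outside, world axes, zero at the start; "moment": the same for the moment, N m; "grip_width": opening from 0.0 (shut) to 1.0 (fully open).
Only numpy, scipy, OpenCV 4.12 (cv2) and the standard library are available. Lean on these libraries where they do the work, as an engineer would, in place of code of your own. Each camera call takes 0.05 s, during which the arm holds its last target.

### The job

The orange tray is snapped tight into the loaded grey tray under it. Take it by its upright pull tab and peel it off from that corner: first raise the tab corner well clear of the grey tray (about two centimetres) while the far corner stays down. Then lift the orange tray away with the bush still in it, and finish holding it in the gripper, level, centred over the green inspection mat and about 15 cm above it; do not let go. The grey tray stays flat where it is, and the loose v-block, steel bush, micrometer and oil bottle are left alone.

Things in the scene. Friction and masses are not known exactly. Their poses are not given: they have to be found in the camera images.
- top_tray_center (a point): centre of the orange formed tray, half-way up (9.5 mm above its underside); 28.5 mm above the table at the start. Rim 130 (its x) x 95 (its y) x 4 mm, rim top 9.5 mm above this point; open well 100 x 65 x 16 mm deep, nested in the grey tray rim on rim with 4 mm play. x along the length, y the width, z up; the pull tab stands on the corner at -x, -y
- top_tray: the same orange tray, loose, 0.12 kg; origin at the centre of its underside, same axes. Two sprung rollers of the grey tray press over its rim beside the far corner; about 4 N upwards at the tab tilts it about the far corner, and they have rolled off when the tab corner has risen about 18 mm (0.11 rad). Turn the gripper with the tab, or it pivots in the fingers
- tab_grip (a point): grip point on the orange tray's upright pull tab: a plate 10 mm thick, 26 mm long along the tray's diagonal, rising 35 mm above the rim top. In the tray's frame at x -63, y -46 mm; 16 mm under the tab's top, 19 mm above the rim's top. Axes as the tray's. Pinch it from above across its 10 mm thickness, square to the diagonal through the far corner
- tab_corner (a point): rim corner at -x, -y of the orange tray (under the tab), on the underside of the rim; starts 34 mm above the table
- far_corner (a point): the opposite rim corner (+x, +y), underside of the rim; starts 34 mm above the table
- lower_tray: grey tray full of steel bushes, loose, 0.8 kg, rim 130 x 95 mm, 34 mm high, under and parallel to the orange one; origin at the centre of its underside, same axes. Roller brackets stand 22 mm out and 46 mm high at x 22 on the +y side and y -12 on the +x side; thin locating lips 42 mm high on the -x and -y sides
- tray_bush_center (a point): centre of a steel bush 30 mm across and 14 mm high, lying loose in the orange tray's well
- mat_center (a point): centre of the top of the flat green inspection mat with white frame lines, 150 x 115 x 3 mm, fixed on the table
- v_block: bystander: loose ground v-block 45 x 42 x 30 mm, origin at its underside
- spare_bush: bystander: loose steel bush 34 mm across, 22 mm high, origin at its underside
- lens_oil: bystander: loose brown oil bottle 33 mm across, 102 mm high, origin at its underside
- mike: bystander: loose micrometer lying flat, 46 x 134 x 17 mm, origin at its underside
Not all that is in view belongs to the job. Of the things shaped like the lower_tray, the grey one is meant.

How it is judged:
By the outcome, as a careful person would: the job done as asked, in the order asked, and still so for the second after the job is handed in, while the arm keeps its last pose, push and grip.
It also fails if it takes over 43 s, if anything falls off the work surface, if the arm or the gripper's body presses on something with over 40 N, if the wrist force passes 120 N, or if a joint passes its speed limit or range.

## Working session

There is one attempt and no reset: what is moved stays moved. The work goes in short steps, Python scripts to look and compute and a shell command to move; the robot and the scene stay as the last step left them, time stands still between calls to the robot, and variables do not carry over. Pictures are saved under pics/ and viewed, and the job is handed in when it is done.

```bash
mkdir -p pics; ls; cat > h.py <<'E'
import numpy as np, cv2
from bench import arm
from scipy.spatial.transform import Rotation as R
def rot(a):
    a=np.array(a)
    return a if a.shape==(3,3) else R.from_quat(np.r_[a[1:],a[0]]).as_matrix()
def save(name,fn):
    im,d=arm.snapshot(name); cv2.imwrite('pics/'+fn,im[:,:,::-1]); np.save('pics/'+fn[:-4]+'.npy',d); return im,d
def cloud(name,d):
    p=arm.camera_params(name);K=np.array(p['K']);v,u=np.mgrid[:400,:640]
    x=(u-K[0,2])/K[0,0]*d;y=(v-K[1,2])/K[1,1]*d
    return np.stack([x,y,d],-1)@rot(p['attitude']).T+np.array(p['origin'])
E
python3 - <<'E'
from h import *
for n in('scene','side'):
    save(n,n+'1.png'); print(arm.camera_params(n))
print(arm.read_state())
E
```

```text
pics
{'K': array([[473.3665261 ,   0.        , 328.04577883],
       [  0.        , 473.3665261 , 185.65102448],
       [  0.        ,   0.        ,   1.        ]]), 'origin': array([0.1454414 , 0.80189524, 0.84500911]), 'attitude': array([ 0.11007573, -0.24915619,  0.87167371, -0.40741804])}
{'K': array([[438.4476484 ,   0.        , 315.80260079],
       [  0.        , 438.4476484 , 195.70047681],
       [  0.        ,   0.        ,   1.        ]]), 'origin': array([0.54347495, 0.80674785, 0.70141967]), 'attitude': array([ 0.02512715, -0.04830137,  0.90091509, -0.4305666 ])}
{'t': 0.1, 'joints': array([-1.31639660e+00,  1.31127569e-01,  1.48915190e+00,  6.20785938e-06,
        1.52301974e+00, -8.53953589e-02]), 'joint_vel': array([-8.31119394e-04, -1.33714643e-03, -4.02756269e-03,  3.23925487e-04,
       -7.07112689e-04,  4.23928040e-05]), 'effort': array([ 5.66575836e-04, -5.61342430e+01, -4.93094444e+01,  7.70346215e-02,
        2.91812432e-02, -6.35149490e-05]), 'eef_pos': array([ 0.19990722, -0.56532125,  0.30177734]), 'eef_rot': array([-8.50492989e-04,  9.85601762e-01,  1.69081158e-01, -6.89287048e-05]), 'contact_force': array([ 0.01131224, -0.76640188, -0.50120578]), 'moment': array([ 0.06382969, -0.0173363 ,  0.0206711 ]), 'grip_width': 1.0032001893797782}
```

View pics/scene1.png

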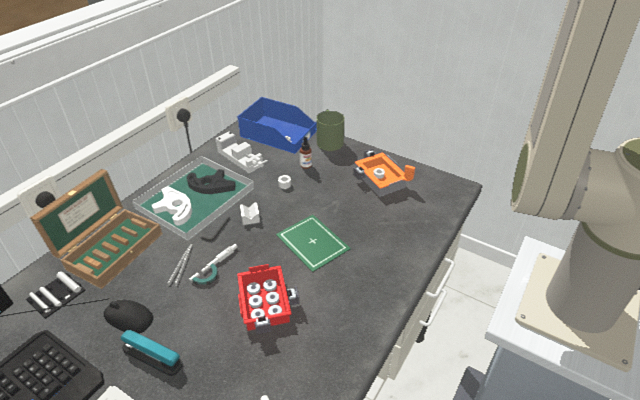

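View pics/side1.png

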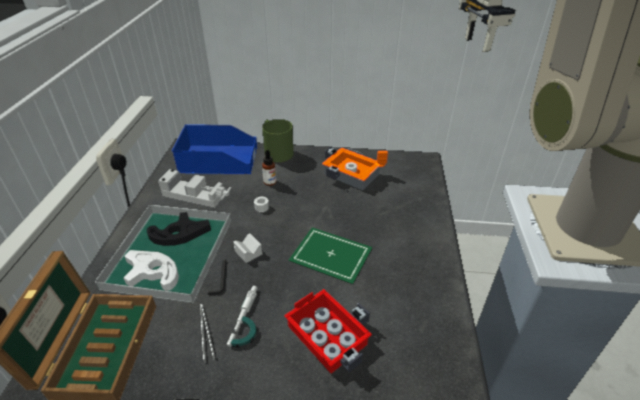

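The orange tray is at scene (382,172) with its tab at (409,172); in side they are at (352,165) and (382,157). The mat is at scene (313,242), and the red tray is a decoy. Next I measure these.

```bash
cat > m.py <<'E'
from h import *
for n in('scene','side'):
    im,d=arm.snapshot(n); P=cloud(n,d)
    hsv=cv2.cvtColor(im,cv2.COLOR_RGB2HSV)
    o=(hsv[...,0]>5)&(hsv[...,0]<20)&(hsv[...,1]>170)&(hsv[...,2]>90)&(d>0)
    o&=(P[...,1]<-0.25)&(P[...,2]>0)
    X=P[o]; print(n,len(X),X.min(0),X.max(0))
    top=X[X[:,2]>0.046]; print(' tab', len(top), top.mean(0), top.min(0),top.max(0), np.linalg.eigh(np.cov(top[:,:2].T)))
    rim=X[(X[:,2]>0.032)&(X[:,2]<0.044)]
    r=cv2.minAreaRect((rim[:,:2]*1000).astype(np.float32)); print(' rim',r,cv2.boxPoints(r))
    g=(hsv[...,0]>50)&(hsv[...,0]<90)&(hsv[...,1]>80)&(d>0)&(abs(P[...,2])<0.015)&(P[...,1]<0.2)
    k=cv2.connectedComponentsWithStats(g.astype(np.uint8))
    for i in range(1,k[0]):
        if k[2][i,4]>600:
            Q=P[k[1]==i]; print(' green',k[3][i],cv2.minAreaRect((Q[:,:2]*1000).astype(np.float32)),Q[:,2].mean())
    for q in('tray_bush_center','lens_oil','spare_bush'):
        for r in arm.outline_of(n,q)[:2]:
            m=r['pixels']&(d>0); print(' ',q,r['p'],r['centre'],np.median(P[m],0) if m.any() else None)
E
python3 m.py
```

```text
Traceback (most recent call last):
  File "m.py", line 7, in <module>
    X=P[o]; print(n,len(X),X.min(0),X.max(0))
                           ~~~~~^^^
ValueError: zero-size array to reduction operation minimum which has no identity
```

```bash
python3 - <<'E'
import cv2
a=cv2.imread('pics/scene1.png')[130:210,330:440];b=cv2.imread('pics/side1.png')[130:210,300:410]
cv2.imwrite('pics/crop1.png',cv2.hconcat([cv2.resize(a,None,fx=3.6,fy=5,interpolation=2),cv2.resize(b,None,fx=3.6,fy=5,interpolation=2)]))
E
```

```text
(no output)
```

View pics/crop1.png

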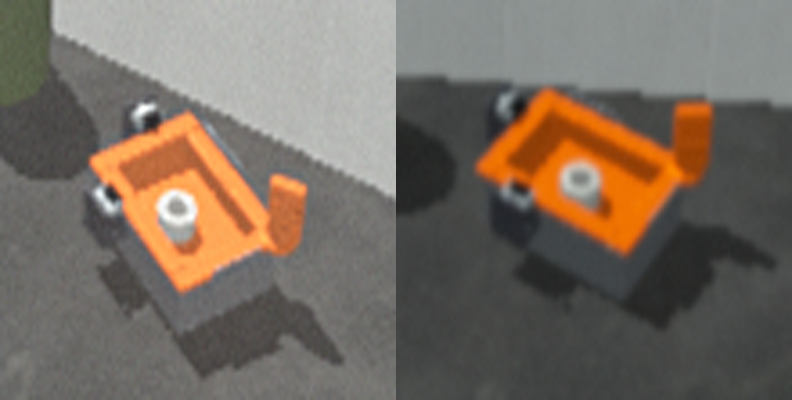

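The grey tray is visible under the orange one, with its rollers around the far corner (left) and the tab at right. My mask came back empty, so I'm checking that.

```bash
python3 - <<'E'
from h import *
for n,u,v in(('scene',382,172),('scene',409,170),('scene',313,242),('side',382,157),('side',331,253)):
    d=np.load(f'pics/{n}1.npy');P=cloud(n,d);im=cv2.imread(f'pics/{n}1.png')
    print(n,d[v,u],P[v,u],im[v,u],cv2.cvtColor(im[v:v+1,u:u+1],cv2.COLOR_BGR2HSV))
E
```

```text
scene 1.2981658 [ 0.54501059 -0.14685018  0.03955514] [229 233 231] [[[ 45   4 233]]]
scene 1.2626799 [ 0.47459321 -0.16156063  0.06645535] [ 69 112 199] [[[ 10 167 199]]]
scene 1.1440598 [0.58128291 0.14518065 0.00387283] [186 211 181] [[[ 65  36 211]]]
side 1.1489314 [ 0.47747418 -0.16400201  0.05821883] [  6  67 157] [[[ 12 245 157]]]
side 0.9561534 [0.58541795 0.14171895 0.00362363] [150 173 143] [[[ 67  44 173]]]
```

```bash
sed -i "s/P\[...,1\]<-0.25)&(P/P[...,1]<-0.03)\&(P[...,0]>0.4)\&(P[...,0]<0.7)\&(P/; s/>170)&(hsv\[...,2\]>90/>130)\&(hsv[...,2]>70/; s/P\[...,1\]<0.2)/P[...,1]<0.3)/" m.py; python3 m.py
```

```text
scene 1024 [ 4.62481123e-01 -2.77475656e-01  1.25392897e-04] [ 0.65402858 -0.08736668  0.07608116]
 tab 104 [ 0.48277761 -0.16211004  0.06164428] [ 0.46248112 -0.17428686  0.04601761] [ 0.60520183 -0.12025965  0.07608116] EighResult(eigenvalues=array([1.27174051e-05, 1.09576401e-03]), eigenvectors=array([[ 0.29187305, -0.95645707],
       [-0.95645707, -0.29187305]]))
 rim ((550.9343872070312, -158.2299041748047), (98.51742553710938, 149.1540985107422), 61.25002670288086) [[ 461.8578  -165.54565]
 [ 592.62524 -237.28705]
 [ 640.011   -150.91415]
 [ 509.24353  -79.17276]]
 green [202.15307971 201.63315217] ((945.1720581054688, 170.44290161132812), (218.34507751464844, 173.61611938476562), 87.17384338378906) 0.004423214889113554
 green [312.74321179 241.56865787] ((584.17578125, 142.53707885742188), (90.15547180175781, 124.85945892333984), 69.59883117675781) 0.004314488719319222
  tray_bush_center 0.54 [377.6, 171.0] [ 0.55342035 -0.14340458  0.035355  ]
  lens_oil 0.79 [306.1, 152.6] [ 0.75993858 -0.09264276  0.04527149]
  spare_bush 0.51 [286.1, 181.5] [0.76468987 0.00894897 0.018654
[... 461 characters left out ...]
7495117188), (102.66259002685547, 142.988037109375), 61.42254638671875) [[ 465.23218 -168.99934]
 [ 590.8002  -237.39714]
 [ 639.90845 -147.2418 ]
 [ 514.34045  -78.84401]]
 green [181.08083949 249.71006607] ((940.27587890625, 167.48306274414062), (219.64306640625, 182.2033233642578), 87.38543701171875) 0.0036220613923296932
 green [330.87986319 254.864472  ] ((585.7899169921875, 139.61477661132812), (122.07234954833984, 150.96128845214844), 70.54863739013672) 0.0031063992991781047
  tray_bush_center 0.53 [351.8, 164.1] [ 0.5567473  -0.14697648  0.03501261]
  lens_oil 0.59 [267.2, 173.3] [ 0.76641956 -0.09193089  0.04711911]
  spare_bush 0.72 [262.3, 202.6] [0.76804494 0.01210055 0.01829836]
```

```bash
cat >> h.py <<'E'
def togo(target,ang,s=None):
    """target TCP world, ang=world angle of tool x (deg)"""
    s=s or arm.read_state(); Rm=rot(s['eef_rot']); a=np.degrees(np.arctan2(Rm[1,0],Rm[0,0]))
    return np.round(Rm.T@(np.array(target)-s['eef_pos'])*100,2), 'roll',round(a-ang,2), 'tiltz',np.round(Rm[:,2],4),'pos',np.round(s['eef_pos'],4),'ang',round(a,2)
E
python3 - <<'E'
from h import *
print(togo([0.478,-0.168,0.22],7.5)); p=arm.camera_params('wrist');print(p['K'],np.array(p['origin']),rot(p['attitude']))
E
```

```text
(array([ 39.47, -28.23,   8.27]), 'roll', np.float64(11.97), 'tiltz', array([ 0., -0., -1.]), 'pos', array([ 0.2   , -0.5657,  0.3027]), 'ang', np.float64(19.47))
[[309.70691629   0.         319.55621364]
 [  0.         309.70691629 199.40785409]
 [  0.           0.           1.        ]] [ 0.2695864  -0.54163281  0.3847205 ] [[ 3.33883496e-01 -9.09490407e-01 -2.47687325e-01]
 [-9.42614321e-01 -3.22086427e-01 -8.79691721e-02]
 [ 2.30392549e-04  2.62845074e-01 -9.64838025e-01]]
```

```bash
python3 -m creep '[{"fingers":-0.1,"slide":[20,-14,0],"roll":6},{"fingers":-0.1,"slide":[20,-14,0],"roll":12},{"fingers":-0.1,"slide":[20,-14,0],"roll":12},{"fingers":-0.1,"slide":[20,-14,0],"roll":12},{"fingers":-0.1,"slide":[20,-14,0],"roll":12}]' 20
python3 -m creep '[{"fingers":-0.1,"slide":[0,0,0],"roll":0}]'
python3 -c "
from h import *
print(togo([0.478,-0.168,0.22],7.5))"
```

```text
t: 1.05
eef_pos: [0.3428, -0.3651, 0.3029]
eef_rot: [0.0, 0.998, 0.065, 0.0]
contact_force: [0.8, -1.1, -0.4]
grip_width: 0.62
t: 1.15
eef_pos: [0.3445, -0.3633, 0.3031]
eef_rot: [-0.0, 0.998, 0.068, 0.001]
contact_force: [0.0, -0.1, 1.0]
grip_width: 0.562
(array([ 15.85, -17.54,   8.34]), 'roll', np.float64(0.26), 'tiltz', array([ 1.5e-03,  8.0e-04, -1.0e+00]), 'pos', array([ 0.3445, -0.3633,  0.3031]), 'ang', np.float64(7.76))
```

```bash
python3 -m creep '[{"fingers":-0.1,"slide":[15.8,-17.5,5],"roll":0},{"fingers":-0.1,"slide":[15.8,-17.5,5],"roll":0},{"fingers":-0.1,"slide":[15.8,-17.5,5],"roll":0},{"fingers":-0.1,"slide":[15.8,-17.5,5],"roll":0},{"fingers":-0.1,"slide":[15.8,-17.5,5],"roll":0}]'
python3 -m creep '[{"fingers":-0.1,"slide":[0,0,0],"roll":0},{"fingers":-0.1,"slide":[0,0,0],"roll":0}]'
python3 -c "
from h import *
print(togo([0.478,-0.168,0.22],7.5)); save('wrist','w1.png')"
```

```text
t: 1.65
eef_pos: [0.4767, -0.1715, 0.2524]
eef_rot: [0.0, 0.998, 0.065, 0.0]
contact_force: [0.0, -0.5, 0.1]
grip_width: 0.549
t: 1.85
eef_pos: [0.4759, -0.1728, 0.2525]
eef_rot: [0.0, 0.998, 0.066, -0.0]
contact_force: [0.5, -0.5, -0.1]
grip_width: 0.549
(array([ 0.27, -0.45,  3.25]), 'roll', np.float64(0.09), 'tiltz', array([-8.e-04, -3.e-04, -1.e+00]), 'pos', array([ 0.4759, -0.1728,  0.2525]), 'ang', np.float64(7.59))
```

View pics/w1.png

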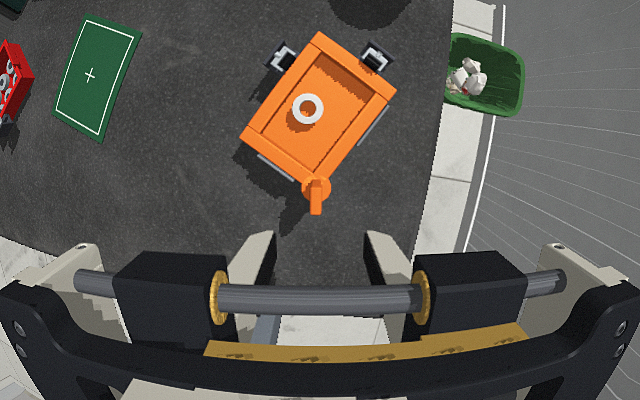

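The wrist view shows the tray corners at about (319,32), (397,92) and (240,138). The tab is at (316,197) and the mat cross at (90,76).

```bash
cat >> h.py <<'E'
def wray(px,pz):
    p=arm.camera_params('wrist');K=np.array(p['K']);A=rot(p['attitude']);o=np.array(p['origin'])
    px=np.atleast_2d(px).astype(float);a=(px-[K[0,2],K[1,2]])/[K[0,0],K[1,1]];r=np.linalg.norm(a,axis=1)+1e-9
    v=np.c_[a/r[:,None]*np.sin(r)[:,None],np.cos(r)]@A.T
    return o+v*((pz-o[2])/v[:,2])[:,None]
E
python3 - <<'E'
from h import *
im=cv2.imread('pics/w1.png');hsv=cv2.cvtColor(im,cv2.COLOR_BGR2HSV)
o=((hsv[...,0]>5)&(hsv[...,0]<20)&(hsv[...,1]>150)&(hsv[...,2]>70)).astype(np.uint8);o[222:]=0
k=cv2.connectedComponentsWithStats(o);i=1+np.argmax(k[2][1:,4]);m=(k[1]==i)
m2=m.copy();m2[176:,295:335]=0
v,u=np.where(m2);X=wray(np.c_[u,v],0.038)
r=cv2.minAreaRect((X[:,:2]*1000).astype(np.float32));print(r);print(cv2.boxPoints(r))
# tab bright top: view crop
c=im[160:230,270:360];cv2.imwrite('pics/c2.png',cv2.resize(c,None,fx=8,fy=8,interpolation=cv2.INTER_NEAREST))
print('mat',wray([90,76],0.003), 'bush',wray([308,108],0.036),'tips?')
E
```

```text
((553.5938110351562, -161.32589721679688), (95.4814453125, 130.0465850830078), 60.522029876708984)
[[ 473.49542 -170.8891 ]
 [ 586.70685 -234.88358]
 [ 633.6922  -151.7627 ]
 [ 520.4808   -87.76822]]
mat [[0.58393202 0.13858539 0.003     ]] bush [[ 0.55601509 -0.15255254  0.036     ]] tips?
```

View pics/c2.png

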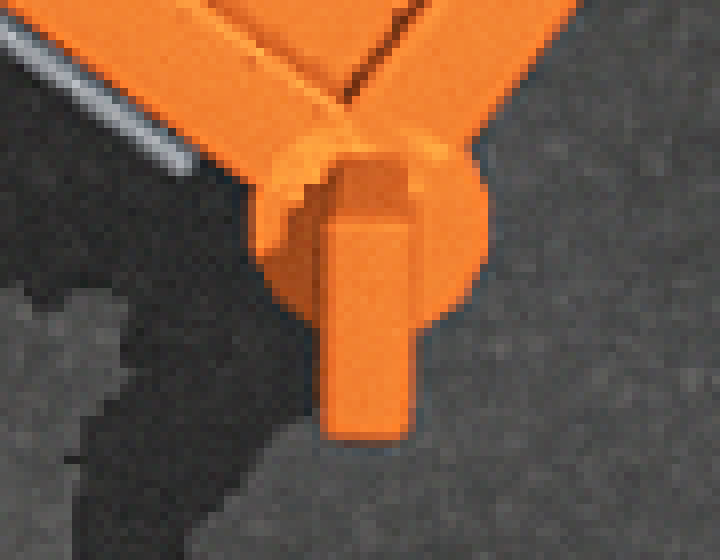

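```bash
python3 - <<'E'
from h import *
T=wray([[315.8,201.2],[315.8,188],[315.5,214.8]],0.073);print(T); d=T[1]-T[2];print(np.degrees(np.arctan2(d[1],d[0])),np.linalg.norm(d))
y=np.radians(-29.48);Rz=np.array([[np.cos(y),-np.sin(y)],[np.sin(y),np.cos(y)]]);g=np.array([.5536,-.1613])+Rz@[-.063,-.046];print('grip',g)
print(togo([*g,0.15],6.7))
E
```

```text
[[ 0.47601312 -0.17086573  0.073     ]
 [ 0.48780925 -0.16934338  0.073     ]
 [ 0.46352628 -0.17220398  0.073     ]]
6.718619078530317 0.024450881658905552
grip [ 0.47611926 -0.17034072]
(array([ 0.09, -0.33, 10.29]), 'roll', np.float64(0.79), 'tiltz', array([-3.e-04, -6.e-04, -1.e+00]), 'pos', array([ 0.4757, -0.1737,  0.2529]), 'ang', np.float64(7.49))
```

```bash
python3 -m creep '[{"fingers":-0.1,"slide":[0.1,-0.3,4],"roll":0.8},{"fingers":-0.1,"slide":[0.1,-0.3,7],"roll":0.8},{"fingers":-0.1,"slide":[0.1,-0.3,9.5],"roll":0.8},{"fingers":-0.1,"slide":[0.1,-0.3,9.5],"roll":0.8},{"fingers":-0.1,"slide":[0.1,-0.3,9.5],"roll":0.8}]'
python3 - <<'E'
from h import *
save('wrist','w2.png')
for i in range(2): print(togo([.476,-.1706,0.129],6.7)); save('side','s2.png')
E
```

```text
t: 2.4
eef_pos: [0.476, -0.1712, 0.1584]
eef_rot: [0.0, 0.998, 0.057, -0.0]
contact_force: [-0.5, -0.2, -0.5]
grip_width: 0.553
(array([-0.08, -0.08,  3.04]), 'roll', np.float64(-0.12), 'tiltz', array([ 0.0017, -0.001 , -1.    ]), 'pos', array([ 0.4768, -0.1713,  0.1594]), 'ang', np.float64(6.58))
(array([-0.13, -0.08,  3.09]), 'roll', np.float64(-0.1), 'tiltz', array([ 0.0028, -0.0015, -1.    ]), 'pos', array([ 0.4773, -0.1712,  0.1599]), 'ang', np.float64(6.6))
```

View pics/w2.png

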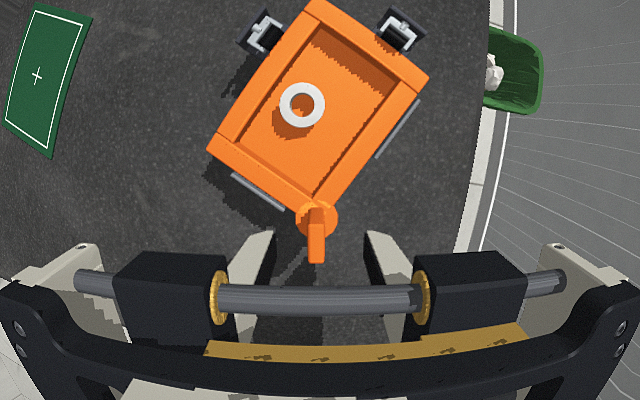

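The tab at (316,235) is centred between the fingers. Descending and closing.

```bash
python3 -m creep '[{"fingers":-0.1,"slide":[-0.1,-0.05,1.5],"roll":0},{"fingers":-0.1,"slide":[-0.1,-0.05,2.9],"roll":0},{"fingers":-0.1,"slide":[-0.1,-0.05,2.9],"roll":0},{"fingers":-0.1,"slide":[-0.1,-0.05,2.9],"roll":0}]' 15
python3 - <<'E'
from h import *
s=arm.read_state();print(togo([.476,-.1706,0.129],6.7,s),s['contact_force']); save('wrist','w3.png');save('side','s3.png')
a=cv2.imread('pics/s3.png')[120:200,300:420];cv2.imwrite('pics/s3c.png',cv2.resize(a,None,fx=6,fy=6))
E
```

```text
t: 2.95
eef_pos: [0.4747, -0.1691, 0.1277]
eef_rot: [-0.001, 0.998, 0.058, -0.001]
contact_force: [-0.1, 0.1, 0.2]
grip_width: 0.55
(array([ 0.11,  0.17, -0.13]), 'roll', np.float64(-0.02), 'tiltz', array([-2.e-03,  9.e-04, -1.e+00]), 'pos', array([ 0.4747, -0.1691,  0.1277]), 'ang', np.float64(6.68)) [-0.14833436  0.09564839  0.22000575]
```

View pics/s3c.png

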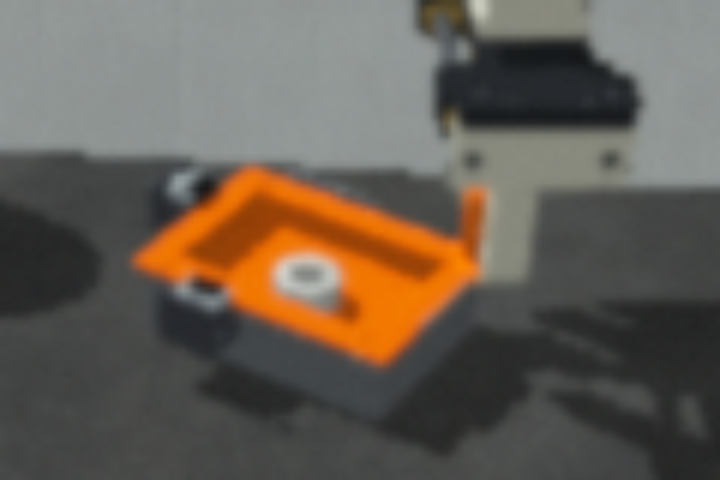

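View pics/w3.png

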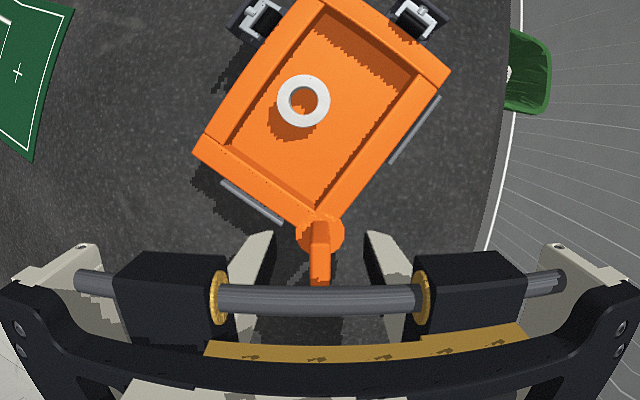

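The fingers straddle the tab. Closing gently.

```bash
python3 -m creep '[{"fingers":0.5,"slide":[0.1,0.1,-0.1],"roll":0},{"fingers":0.7,"slide":[0.1,0.1,-0.1],"roll":0},{"fingers":1,"slide":[0.1,0.1,-0.1],"roll":0},{"fingers":1,"slide":[0.1,0.1,-0.1],"roll":0},{"fingers":1,"slide":[0.1,0.1,-0.1],"roll":0}]' 15
python3 -m creep '[{"fingers":1,"slide":[0,0,0],"roll":0},{"fingers":1,"slide":[0,0,0],"roll":0}]'
python3 -c "
from h import *
print(arm.read_state()); print(togo([.476,-.1706,0.129],6.7))"
```

```text
t: 3.55
eef_pos: [0.4765, -0.1704, 0.1298]
eef_rot: [0.0, 0.998, 0.058, 0.0]
contact_force: [0.4, -0.2, -0.7]
grip_width: 0.167
t: 3.75
eef_pos: [0.4765, -0.1703, 0.1298]
eef_rot: [-0.0, 0.998, 0.058, -0.0]
contact_force: [-0.3, 1.7, 1.4]
grip_width: 0.109
{'t': 3.75, 'joints': array([-4.44669479e-01,  3.53937296e-02,  1.91814940e+00,  1.35951465e-04,
        1.18814560e+00,  1.00952537e+00]), 'joint_vel': array([ 0.00032618,  0.0014591 , -0.00106025,  0.00053827, -0.0001846 ,
       -0.00098711]), 'effort': array([ -0.58119915, -45.48953891, -43.94523382,  -0.14701077,
        -0.33448256,   0.15798475]), 'eef_pos': array([ 0.47647181, -0.17028125,  0.12979082]), 'eef_rot': array([-7.84050407e-05,  9.98302469e-01,  5.82423744e-02, -1.16933812e-05]), 'contact_force': array([-0.29420654,  1.74097112,  1.38698092]), 'moment': array([0.22690529, 0.08185635, 0.15333663]), 'grip_width': 0.10882544482720163}
(array([-0.05,  0.03,  0.08]), 'roll', np.float64(-0.02), 'tiltz', array([-0.e+00,  2.e-04, -1.e+00]), 'pos', array([ 0.4765, -0.1703,  0.1298]), 'ang', np.float64(6.68))
```

```bash
python3 -m creep '[{"fingers":1,"slide":[0.05,0,-0.2],"roll":0},{"fingers":1,"slide":[0.1,0,-0.4],"roll":0},{"fingers":1,"slide":[0.14,0,-0.6],"roll":0},{"fingers":1,"slide":[0.19,0,-0.8],"roll":0},{"fingers":1,"slide":[0.24,0,-1.0],"roll":0}]' 15
python3 - <<'E'
from h import *
save('wrist','w4.png');save('side','s4.png');print(arm.read_state()['contact_force'])
a=cv2.imread('pics/s4.png')[120:200,300:420];cv2.imwrite('pics/s4c.png',cv2.resize(a,None,fx=6,fy=6))
E
```

```text
t: 4.25
eef_pos: [0.4784, -0.1699, 0.1395]
eef_rot: [-0.0, 0.998, 0.058, -0.001]
contact_force: [-2.2, 1.6, -2.1]
grip_width: 0.109
[-2.56634882  1.47460197 -1.43411688]
```

View pics/s4c.png

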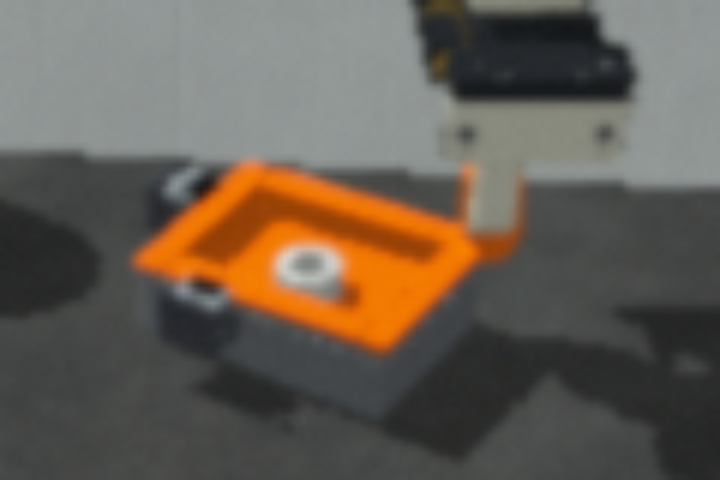

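View pics/w4.png

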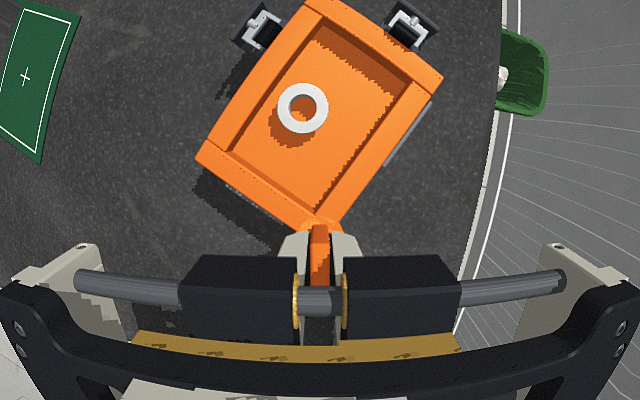

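It's tilting about the far corner, and the grey tray hasn't moved. Continuing.

```bash
python3 -m creep '[{"fingers":1,"slide":[0.03,0,-0.2],"roll":0},{"fingers":1,"slide":[0.07,0,-0.4],"roll":0},{"fingers":1,"slide":[0.1,0,-0.6],"roll":0},{"fingers":1,"slide":[0.14,0,-0.8],"roll":0},{"fingers":1,"slide":[0.2,0,-1.1],"roll":0}]' 15
python3 -m creep '[{"fingers":1,"slide":[0,0,0],"roll":0},{"fingers":1,"slide":[0,0,0],"roll":0}]'
python3 - <<'E'
from h import *
save('wrist','w5.png');save('side','s5.png');save('scene','n5.png')
a=cv2.imread('pics/s5.png')[130:190,310:400];b=cv2.imread('pics/n5.png')[130:210,340:430];cv2.imwrite('pics/s5c.png',cv2.hconcat([cv2.resize(a,(390,260)),cv2.resize(b,(390,260))]))
E
```

```text
t: 4.85
eef_pos: [0.4811, -0.1698, 0.151]
eef_rot: [0.0, 0.998, 0.058, 0.0]
contact_force: [-1.3, 1.6, -2.9]
grip_width: 0.11
t: 5.05
eef_pos: [0.481, -0.17, 0.1511]
eef_rot: [0.0, 0.998, 0.058, 0.0]
contact_force: [-2.8, 1.4, -0.8]
grip_width: 0.107
```

View pics/s5c.png

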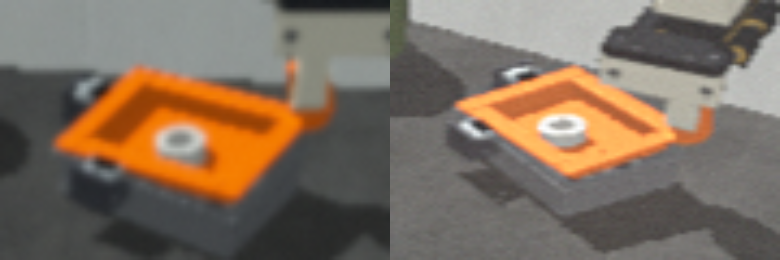

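View pics/w5.png

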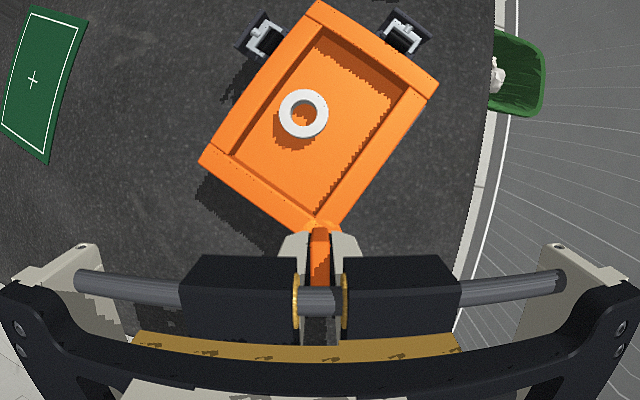

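```bash
cat > tilt.py <<'E'
from h import *
import sys
def fit(n,fn=None):
    if fn: im=cv2.cvtColor(cv2.imread(f'pics/{fn}.png'),cv2.COLOR_BGR2RGB);d=np.load(f'pics/{fn}.npy')
    else: im,d=arm.snapshot(n)
    P=cloud(n,d);hsv=cv2.cvtColor(im,cv2.COLOR_RGB2HSV)
    s=arm.read_state();c=np.array(s['eef_pos'])
    o=(hsv[...,0]>5)&(hsv[...,0]<20)&(hsv[...,1]>130)&(hsv[...,2]>110)&(d>0)&(np.linalg.norm(P-c,axis=-1)<0.27)&(P[...,2]<c[2]-.07)&(np.linalg.norm(P[...,:2]-c[:2],axis=-1)>0.03)
    o=cv2.erode(o.astype(np.uint8),np.ones((2,2)))>0
    X=P[o]; best=None;rng=np.random.default_rng(0)
    for _ in range(2000):  # rim plane: the highest well-supported near-level plane
        q=X[rng.choice(len(X),3,False)];nn=np.cross(q[1]-q[0],q[2]-q[0]);l=np.linalg.norm(nn)
        if l<1e-4: continue
        nn=nn/l*np.sign(nn[2]); 
        if nn[2]<.85: continue
        r=(X-q[0])@nn; k=(abs(r)<.002).sum()-2*(r>.004).sum()
        if best is None or k>best[0]: best=(k,nn,q[0])
    k,nn,q=best; I=abs((X-q)@nn)<.003; Y=X[I];m=Y.mean(0);nn=np.linalg.svd(Y-m)[2][2];nn*=np.sign(nn[2])
    u=rot(s['eef_rot'])[:,0]
    rect=cv2.minAreaRect((Y[:,:2]*1000).astype(np.float32))
    z=lambda x,y:m[2]-(nn[0]*(x-m[0])+nn[1]*(y-m[1]))/nn[2]
    g=c[:2]; f=g+u[:2]*0.1586
    print(n,len(Y),'tilt',np.round(np.degrees([np.arctan2(-(nn@[*u[:2],0]),nn[2]),np.arctan2(nn@[u[1],-u[0],0],nn[2])]),2),'(slope along diag, across) rimtop z at grip',z(*g),'far',z(*f),'rect',np.round(rect[0],1),np.round(rect[1],1),round(rect[2],1))
if __name__=='__main__':
    for n in ('scene','side'): fit(n)
E
python3 tilt.py
```

```text
scene 328 tilt [-7.85  0.07] (slope along diag, across) rimtop z at grip 0.05950308304756618 far 0.03764731104095874 rect [ 552.6 -156.6] [ 92.5 128.6] 60.8
side 389 tilt [-7.44  0.32] (slope along diag, across) rimtop z at grip 0.05818986782375089 far 0.0374870176354111 rect [ 555.3 -159.1] [ 96.8 128. ] 61.8
```

The tab corner is up 21 mm (tilt 7.6°) and the far corner is still at its starting height. Now a firmer grip, then lift slowly.

```bash
python3 -m creep '[{"fingers":1,"slide":[0,0,0],"roll":0},{"fingers":1,"slide":[0,0,0],"roll":0},{"fingers":1,"slide":[0,0,-0.2],"roll":0},{"fingers":1,"slide":[0,0,-0.5],"roll":0},{"fingers":1,"slide":[0,0,-0.8],"roll":0}]' 55
python3 tilt.py
```

```text
t: 5.8
eef_pos: [0.4811, -0.1701, 0.1592]
eef_rot: [0.0, 0.998, 0.058, 0.0]
contact_force: [0.9, -0.5, -2.2]
grip_width: 0.109
scene 330 tilt [-7.88  0.42] (slope along diag, across) rimtop z at grip 0.06777231306271629 far 0.04581122341457204 rect [ 551.4 -158.1] [ 93.3 127.2] 61.0
side 386 tilt [-7.75  0.25] (slope along diag, across) rimtop z at grip 0.06741687733608813 far 0.04581915900318443 rect [ 556.4 -158.4] [ 95.3 125.9] 61.4
```

```bash
python3 -m creep '[{"fingers":1,"slide":[0,0,-0.8],"roll":0},{"fingers":1,"slide":[0,0,-1.8],"roll":0},{"fingers":1,"slide":[0,0,-3],"roll":0},{"fingers":1,"slide":[0,0,-4.5],"roll":0},{"fingers":1,"slide":[0,0,-6],"roll":0}]'
python3 -m creep '[{"fingers":1,"slide":[0,0,-2],"roll":0},{"fingers":1,"slide":[0,0,-4],"roll":0},{"fingers":1,"slide":[0,0,-4],"roll":0}]'
python3 tilt.py
python3 - <<'E'
from h import *
save('wrist','w6.png');save('side','s6.png');print(togo([.476,-.1706,0.129],6.7))
E
```

```text
t: 6.4
eef_pos: [0.481, -0.17, 0.2205]
eef_rot: [0.0, 0.998, 0.058, 0.0]
contact_force: [0.1, -0.5, -1.8]
grip_width: 0.103
t: 6.7
eef_pos: [0.4825, -0.1706, 0.2633]
eef_rot: [0.002, 0.998, 0.058, 0.003]
contact_force: [0.1, 0.3, -1.5]
grip_width: 0.099
scene 356 tilt [-7.28  0.24] (slope along diag, across) rimtop z at grip 0.171358203584725 far 0.1510962827106351 rect [ 554.2 -157.7] [ 91.7 128. ] 60.4
side 404 tilt [-7.55  0.01] (slope along diag, across) rimtop z at grip 0.1687153557504901 far 0.1476850608385299 rect [ 556.4 -158.1] [ 93.4 126.7] 59.3
(array([-0.43,  0.05, 12.87]), 'roll', np.float64(-0.03), 'tiltz', array([-1.4e-03,  7.0e-04, -1.0e+00]), 'pos', array([ 0.4804, -0.1697,  0.2577]), 'ang', np.float64(6.67))
```

View pics/s6.png

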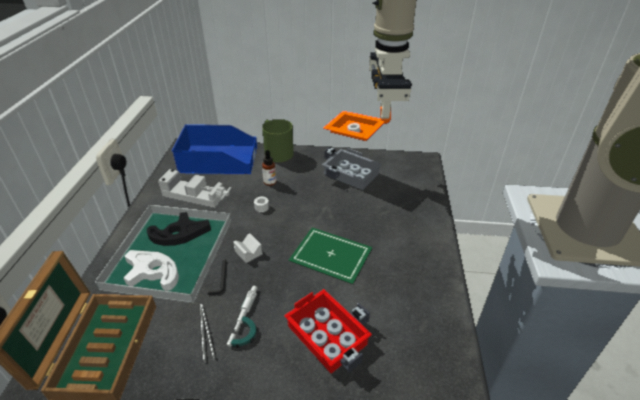

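View pics/w6.png

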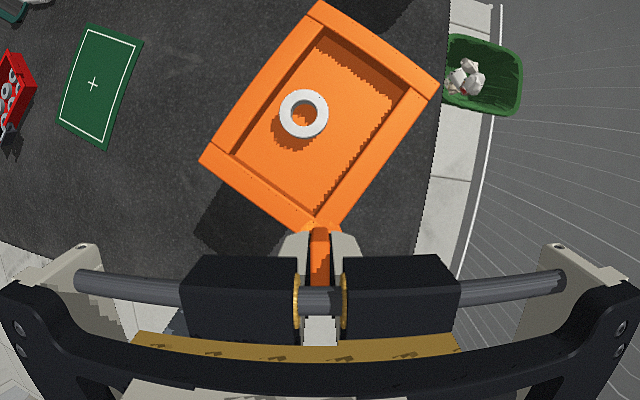

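The tray is clear with the bush in it, and the grey tray hasn't moved. Since the tool can't be tilted, the tray pivoted 7.5° in the fingers. I'll carry it over the mat and level it by touching its low edge down on the fixed mat, if there's room.

```bash
python3 -m creep '[{"fingers":1,"slide":[0.3,-1.5,0],"roll":0},{"fingers":1,"slide":[0.8,-4,0],"roll":0},{"fingers":1,"slide":[1.3,-6.5,0],"roll":0},{"fingers":1,"slide":[1.9,-9.5,0],"roll":0},{"fingers":1,"slide":[2.5,-12.5,0],"roll":0}]' 60
python3 -m creep '[{"fingers":1,"slide":[0.6,-3,0],"roll":0},{"fingers":1,"slide":[1.2,-6,0],"roll":0},{"fingers":1,"slide":[1.8,-9,0],"roll":0},{"fingers":1,"slide":[2.4,-12,0],"roll":0},{"fingers":1,"slide":[2.8,-14,0],"roll":0}]'
python3 -m creep '[{"fingers":1,"slide":[0.4,-1.7,0],"roll":0},{"fingers":1,"slide":[0.8,-3,0],"roll":0},{"fingers":1,"slide":[0.8,-3,0],"roll":0},{"fingers":1,"slide":[0.8,-3,0],"roll":0}]'
python3 - <<'E'
from h import *
print(togo([.507,.1305,0.2],6.7))
for n in('scene','side'):
    d=np.load(f'pics/{n}1.npy');P=cloud(n,d);im=cv2.imread(f'pics/{n}1.png')
    for (u,v) in ({'scene':[(250,213),(243,220),(259,222),(205,278),(237,247)],'side':[(248,248),(262,258),(240,255),(254,290)]}[n]): print(n,u,v,P[v,u])
E
python3 tilt.py; python3 -c "
from h import *
save('wrist','w7.png');save('side','s7.png')"
```

```text
t: 7.4
eef_pos: [0.4905, -0.0409, 0.2576]
eef_rot: [-0.0, 0.998, 0.058, -0.001]
contact_force: [0.8, 0.0, -3.1]
grip_width: 0.104
t: 7.9
eef_pos: [0.5017, 0.1022, 0.2576]
eef_rot: [-0.0, 0.998, 0.059, -0.001]
contact_force: [0.2, 0.1, -1.6]
grip_width: 0.1
t: 8.3
eef_pos: [0.5069, 0.1302, 0.2582]
eef_rot: [0.0, 0.998, 0.059, -0.001]
contact_force: [-0.1, -0.2, -0.9]
grip_width: 0.103
(array([ 0.02, -0.03,  5.82]), 'roll', np.float64(0.01), 'tiltz', array([-1.e-03, -5.e-04, -1.e+00]), 'pos', array([0.5069, 0.1302, 0.2582]), 'ang', np.float64(6.71))
scene 250 213 [0.76525905 0.15540822 0.01545279]
scene 243 220 [0.76296331 0.18568574 0.01681807]
scene 259 222 [0.73320495 0.16098861 0.00493439]
scene 205 278 [0.71848326 0.37074617 0.01427465]
scene 237 247 [0.72214788 0.25874426 0.0090999 ]
side 248 248 [0.76511095 0.15736411 0.01571725]
side 262 258 [0.73225529 0.17171153 0.00320212]
side 240 255 [0.78016938 0.1720068  0.00751741]
side 254 290 [0.7277551  0.26692722 0.01352889]
scene 377 tilt [-8.02 -0.08] (slope along diag, across) rimtop z at grip 0.16698185731710322 far 0.14462267728989256 rect [578.4 145.2] [ 83.4 126.7] 60.8
side 804 tilt [-7.9   0.01] (slope along diag, across) rimtop z at grip 0.16605151157487177 far 0.14404045805692048 rect [580.7 140.4] [ 93.4 127.6] 60.3
```

View pics/w7.png

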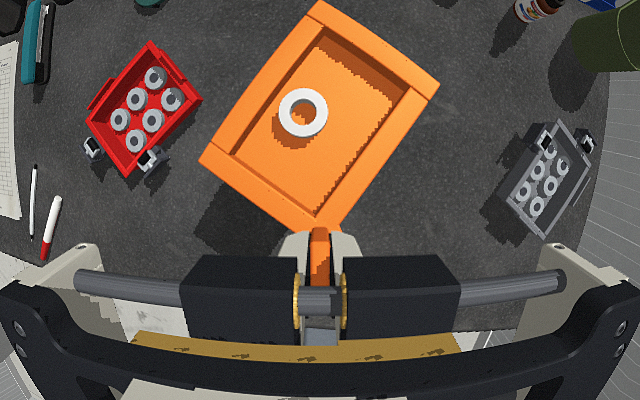

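View pics/s7.png

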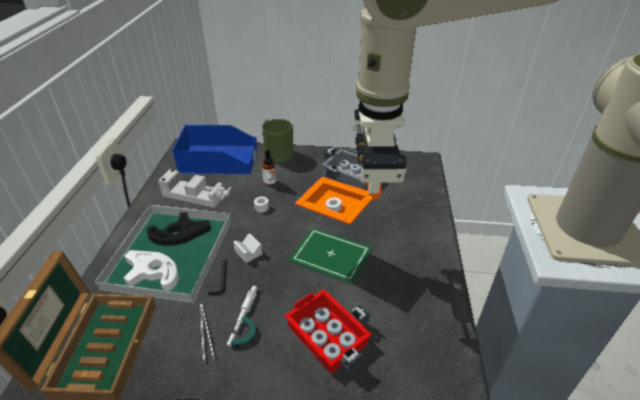

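The nearest bystander, the v-block at x≥0.73, is clear of the tray's reach (x≤0.667). Lowering towards the mat.

```bash
python3 -m creep '[{"fingers":1,"slide":[0,0,1.5],"roll":0},{"fingers":1,"slide":[0,0,4],"roll":0},{"fingers":1,"slide":[0,0,7],"roll":0},{"fingers":1,"slide":[0,0,9.5],"roll":0},{"fingers":1,"slide":[0,0,11.5],"roll":0}]' 60
python3 -m creep '[{"fingers":1,"slide":[0,0,0],"roll":0},{"fingers":1,"slide":[0,0,0.3],"roll":0},{"fingers":1,"slide":[0,0,0.6],"roll":0}]' 25
python3 tilt.py;python3 -m creep '[{"fingers":1,"slide":[0,0,0.2],"roll":0},{"fingers":1,"slide":[0,0,0.4],"roll":0},{"fingers":1,"slide":[-0.1,0,0.7],"roll":0}]' 25
python3 tilt.py
```

```text
t: 9.0
eef_pos: [0.5059, 0.1296, 0.1407]
eef_rot: [0.0, 0.998, 0.058, -0.001]
contact_force: [-0.1, -1.0, -2.3]
grip_width: 0.102
t: 9.3
eef_pos: [0.5081, 0.1302, 0.1388]
eef_rot: [-0.0, 0.998, 0.058, 0.001]
contact_force: [0.1, 0.5, -1.7]
grip_width: 0.103
scene 226 tilt [-7.7  -0.18] (slope along diag, across) rimtop z at grip 0.04737830358461208 far 0.025922441900416236 rect [584.8 152.5] [ 68.3 128.4] 59.3
side 783 tilt [-7.72  0.05] (slope along diag, across) rimtop z at grip 0.04602300448977803 far 0.024533060454470346 rect [581.9 140.1] [ 95.5 127. ] 60.0
t: 9.7
eef_pos: [0.5067, 0.1302, 0.1312]
eef_rot: [-0.0, 0.998, 0.058, 0.001]
contact_force: [-0.5, 0.6, 2.1]
grip_width: 0.105
scene 190 tilt [-7.46 -0.47] (slope along diag, across) rimtop z at grip 0.04029753135891166 far 0.019532098938697014 rect [585.2 153.7] [ 68.6 128.7] 56.6
side 782 tilt [-6.77  0.12] (slope along diag, across) rimtop z at grip 0.03806683107981189 far 0.019241668740365016 rect [580.6 140.2] [ 95.9 128.1] 59.8
```

```bash
python3 -m creep '[{"fingers":1,"slide":[-0.1,0,0.3],"roll":0},{"fingers":1,"slide":[-0.2,0,0.6],"roll":0},{"fingers":1,"slide":[-0.3,0,0.9],"roll":0},{"fingers":1,"slide":[-0.4,0,1.2],"roll":0}]' 25
python3 tilt.py
```

```text
t: 10.2
eef_pos: [0.5019, 0.1296, 0.1184]
eef_rot: [0.0, 0.998, 0.058, -0.0]
contact_force: [-1.8, -0.1, 1.4]
grip_width: 0.105
scene 428 tilt [-1.59  0.31] (slope along diag, across) rimtop z at grip 0.02696373001969734 far 0.02255307754171886 rect [576.1 141.6] [ 92.1 128.8] 60.1
side 773 tilt [-1.57 -0.18] (slope along diag, across) rimtop z at grip 0.025745427196614976 far 0.021390020161892 rect [578.9 139.2] [ 96.5 128.2] 61.0
```

Levelling works: 1.6° is left. Pressing to flush, then gripping firmly.

```bash
python3 -m creep '[{"fingers":1,"slide":[-0.05,0,0.2],"roll":0},{"fingers":1,"slide":[-0.1,0,0.4],"roll":0},{"fingers":1,"slide":[-0.1,0,0.5],"roll":0},{"fingers":1,"slide":[-0.1,0,0.5],"roll":0}]' 25
python3 tilt.py
python3 -c "
from h import *
print(arm.read_state()['contact_force'],arm.read_state()['eef_pos'])"
```

```text
t: 10.7
eef_pos: [0.5011, 0.1295, 0.1142]
eef_rot: [0.0, 0.998, 0.058, -0.0]
contact_force: [-6.2, -1.0, 8.8]
grip_width: 0.102
scene 447 tilt [-0.25  0.18] (slope along diag, across) rimtop z at grip 0.023512120710362922 far 0.02282943018214882 rect [576.3 142.6] [ 91.  129.5] 58.8
side 771 tilt [0.09 0.09] (slope along diag, across) rimtop z at grip 0.021793338193149 far 0.02203350176384964 rect [578.8 139.3] [ 96.7 127.7] 60.8
[-5.69017839 -0.7597851   7.92721925] [0.501148   0.12953449 0.11424163]
```

```bash
python3 -m creep '[{"fingers":1,"slide":[0,0,0],"roll":0},{"fingers":1,"slide":[0,0,-0.1],"roll":0},{"fingers":1,"slide":[0,0,-0.5],"roll":0},{"fingers":1,"slide":[0,0,-1],"roll":0},{"fingers":1,"slide":[0,0,-2],"roll":0}]' 60
python3 -m creep '[{"fingers":1,"slide":[0.1,0,-1.5],"roll":0},{"fingers":1,"slide":[0.3,0,-3.5],"roll":0},{"fingers":1,"slide":[0.4,0,-6],"roll":0},{"fingers":1,"slide":[0.5,0,-8.5],"roll":0},{"fingers":1,"slide":[0.6,0,-10.5],"roll":0}]'
python3 -m creep '[{"fingers":1,"slide":[0,0,-1],"roll":0},{"fingers":1,"slide":[0,0,-1.7],"roll":0},{"fingers":1,"slide":[0,0,-1.7],"roll":0},{"fingers":1,"slide":[0,0,-1.7],"roll":0}]'
python3 -c "
from h import *
print(togo([.508,.1305,.258],6.7))"
python3 tilt.py
```

```text
t: 11.3
eef_pos: [0.5006, 0.1294, 0.1334]
eef_rot: [0.0, 0.998, 0.058, -0.001]
contact_force: [0.4, 0.3, -2.6]
grip_width: 0.103
t: 11.8
eef_pos: [0.5078, 0.1303, 0.242]
eef_rot: [-0.0, 0.998, 0.058, 0.001]
contact_force: [-0.1, -0.2, -1.7]
grip_width: 0.107
t: 12.2
eef_pos: [0.5067, 0.1302, 0.2549]
eef_rot: [0.0, 0.998, 0.058, -0.001]
contact_force: [0.1, -0.9, -1.9]
grip_width: 0.103
(array([ 0.13, -0.02, -0.31]), 'roll', np.float64(-0.03), 'tiltz', array([-1.3e-03, -2.0e-04, -1.0e+00]), 'pos', array([0.5067, 0.1302, 0.2549]), 'ang', np.float64(6.67))
scene 432 tilt [-0.05  0.44] (slope along diag, across) rimtop z at grip 0.1631951284456362 far 0.1630658546133194 rect [583.3 146.3] [ 82.  126.3] 61.6
side 846 tilt [-0.24  0.06] (slope along diag, across) rimtop z at grip 0.1620156239560147 far 0.16134865472264523 rect [584.1 140.5] [ 94.6 128.1] 60.4
```

```bash
python3 -m creep '[{"fingers":1,"slide":[0.1,0,-0.3],"roll":0},{"fingers":1,"slide":[0.1,0,-0.3],"roll":0},{"fingers":1,"slide":[0.1,0,-0.3],"roll":0},{"fingers":1,"slide":[0.1,0,-0.3],"roll":0},{"fingers":1,"slide":[0.1,0,-0.3],"roll":0}]'
python3 -m creep '[{"fingers":1,"slide":[0,0,0],"roll":0},{"fingers":1,"slide":[0,0,0],"roll":0},{"fingers":1,"slide":[0,0,0],"roll":0},{"fingers":1,"slide":[0,0,0],"roll":0},{"fingers":1,"slide":[0,0,0],"roll":0}]'
python3 tilt.py
python3 -c "
from h import *
save('side','s9.png');save('scene','n9.png')"
```

```text
t: 12.8
eef_pos: [0.5081, 0.1303, 0.2587]
eef_rot: [0.0, 0.998, 0.058, -0.0]
contact_force: [0.0, 0.3, -1.5]
grip_width: 0.104
t: 13.3
eef_pos: [0.5082, 0.1303, 0.2588]
eef_rot: [-0.0, 0.998, 0.058, 0.0]
contact_force: [0.0, 0.6, -2.0]
grip_width: 0.105
scene 429 tilt [-0.19  0.15] (slope along diag, across) rimtop z at grip 0.16756923501331042 far 0.16704897466296023 rect [585.1 147. ] [ 79.6 127.1] 61.3
side 823 tilt [-0.31  0.08] (slope along diag, across) rimtop z at grip 0.166551736395255 far 0.16569357734485468 rect [585.9 141.6] [ 94.3 127.9] 60.9
```

View pics/s9.png

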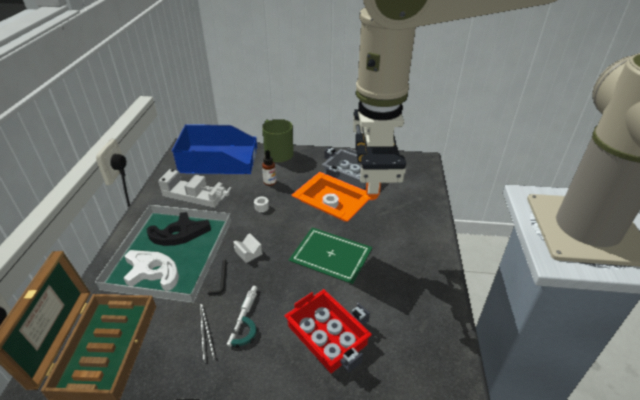

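View pics/n9.png

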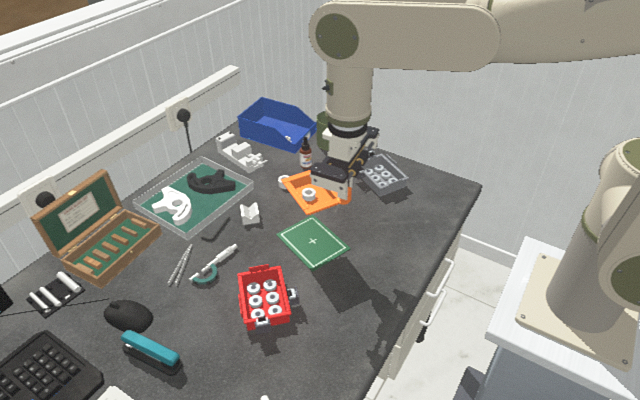

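The tray is level over the mat with the bush in it at side (331,200). The grey tray and the bystanders are where they started.

```bash
python3 -c "
from bench import arm
print(arm.finish_job())"
```

```text
the job is handed in; nothing more can be done
None
```

The orange tray is off the grey tray and in the gripper at 60 N, level over the green mat with the bush still in it. I handed the job in at about 13.5 s.

- **Peel:** I pinched the tab and raised its corner about 21 mm (tilt 7.6°). The far corner stayed at its starting height, within about 0.5 mm. I then gripped harder and lifted the tray straight off.
- **Levelling:** The moves can't tilt the tool, so the tray pivoted in the fingers during the peel. To level it, I lowered it onto the fixed mat with the tab still held. I pressed it flat with about 8 N, tightened the grip and raised it again. The tray therefore touched the mat once.
- **Final position:** The tilt is 0.3° or less. The tray centre is about 15.3 cm above the mat, which puts the underside about 14.4 cm above it.
- **Centring:** The side camera puts the tray within about 2 mm of the mat's centre. The scene camera's fit reads about 5 mm further off in y, but its view is partly blocked by the gripper, so I trusted the side camera.
- **Other objects:** By eye in the final pictures, the grey tray, v-block, spare bush, micrometer and oil bottle are where they started. I did not re-measure their positions.

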